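Switch the ball sorter to its other chute and feed the ball

ROBOT

A 6-joint arm with a two-finger parallel gripper is mounted at the origin on a cart in front of the work surface, level with it; the furniture and walls round the work are solid. World frame = base frame: x ahead of the robot, y to its left, z up, the work surface at z = 0. Lengths are in m, angles in rad, forces in N, time in s.
With the tool pointing down it reaches from about 0.375 to 0.9 m from the base axis. Payload 3.1 kg.
Tool frame: the origin (TCP) lies between the finger pads; the fingertips stand 8 mm ahead of it and the grasp point (between the pads) lies 11 mm behind it; z points along the fingers, y is the line along which they close (so a half turn about z gives the same grasp; the last joint's range is limited). The gripper opens to 87 mm and grips with 3 to 60 N. Pads are 19 mm wide; open, the fingers measure 117 mm over their backs; the gripper's body (75 mm by 190 mm) begins 51 mm behind the grasp point.
Start: joints at [-0.178, 0.527, 1.433, -0, 1.181, -0.178], TCP at [0.625, 0, 0.231] pointing down, gripper open.
Joint ranges: [-3.08, 3.08], [-0.75, 2.2], [0.22, 2.44], [-1.43, 4.57], [0, 2.65], [-2.85, 2.85]. Speed limits (rad/s): [2.79, 2.79, 3.14, 3.14, 3.14, 3.14].

INTERFACE

Orientations are given as a unit quaternion [x, y, z, w].
In Python, from rig import robot, vision, job gives the robot as it stands.
- The arm moves only by the shell command python3 -m handwheel 'ROWS' [OPENING] [FORCE]. ROWS is JSON, a list of rows, each a list of 4 numbers: the shift along the tool's x, y, z as a fraction of full scale, then the turn about the tool's z as a fraction of full scale. A call has 1 to 20 rows; each row is the pose to reach, as a shift and turn from the pose commanded when the call began, along the tool's axes at that moment, turning the shorter way round; what a row does not reach only later rows make up. Full scale, the value 1, is 300 mm for a shift and 2 pi rad for a turn. A row lasts 1/12 s, in which the tool goes at most 41.7 mm and 7.16 degrees, less where a joint would pass 70% of its speed; a pose out of reach is approached as far as the arm can. A call with a number of a shift or a turn outside -1 to 1 is refused whole. A call with a gripper value outside its range is refused whole. OPENING is the opening in per cent of the stroke, from 0 (shut) to 100 (fully open), set as the call begins (- or left out, the last holds). The fingers move at their own pace and stop on an object; FORCE is the grip in N (left out, the last holds). Time passes only in rows, so rows that repeat a pose let the fingers close. It gives the time, the measured TCP pose, the force, the opening and the grip force at its end, in the units of the state.
- robot.get_obs(): the state, without advancing time (a new reading comes with each control period).
- vision.camera(name): name is "scene" or "side" or "wrist"; returns a dict with "frame" (420x560x3 uint8, red, green, blue), "K" (3x3 intrinsics, pixels), "cam_to_world" (4x4, takes a point from camera to world coordinates); the wrist camera has in their place "hand_eye" (4x4, takes a point from camera to tool coordinates, whose origin is the TCP and whose axes are the flange's). Camera axes: x right, y down, z forward; pixel columns grow to the right and rows downward; lengths in m; the calibration is good to about 2 mm. A picture is of the moment at which its call begins: read the wrist's pose just before it. There is no depth.
- job.hand_in(): hands the job in; it is judged then, once.
Trained networks look in the newest picture that a camera, given by its name, has taken for a name from the list of things; names that differ only in an ending like _2 or _b are one class to them, and where a whole thing is asked for, a point or a joint stands for the part that bears it (a point fixed in the world has none). Each returns a list of dicts, best first, with "conf" (0 to 1); they miss things now and then, are a little off and sometimes report something else, mostly with a low value. They report only what shows in the picture. A call takes as long as a camera call. They do not tell look-alikes from the thing itself.
- vision.look_for(camera, label): "point" ([row, column] in pixels, amid what is visible of it).
- vision.outline_of(camera, label): "mask" (420x560 bool, what is visible of it) and "point" ([row, column] in pixels, amid what is visible of it).
The state is a dict: "time": time; "q": joint angles; "joint_velocities": joint speeds; "joint_torque": joint torques, N m; "position": TCP position; "tool_rot": TCP orientation; "ft_force": force on the tool from outside, world axes, zero at the start; "moment": the same for the moment, N m; "grip_width": finger opening in m; "grip_force": force on a finger pad.
Only numpy, scipy, OpenCV 4.12 (cv2) and the standard library are available. Lean on these libraries where they do the work, as an engineer would, in place of code of your own. Each camera call takes 0.05 s, during which the arm holds its last target. There are 200 camera calls.

TASK

The rocking gate of the little ball sorter is tipped toward one of its two outlet chutes. With the fingertips press down the raised end of the gate so that it rocks over and feeds the other chute, then nudge the waiting steel ball off its seat so that it rolls by itself down the infeed, over the gate and to rest at the end of that other chute. Do not pick anything up, and leave the vial, the dropper bottle and the steel die where they stand.

Things in the scene. Friction and masses are not known exactly. Their poses are not given: they have to be found in the camera images.
- sorter: ball sorter, aluminium frame fixed to the worktop. Origin: on the worktop, straight below the gate's pivot; x points from the gate to the infeed (away from the robot at yaw 0), y to the left along the gate, z up. Base plate 10 mm thick from x = -45 to 145 mm, y = -195 to 195 mm. Pivot axis along x, 70 mm up. Nothing on it stands over 150 mm high
- crest (a point): crest of the infeed, middle of its floor, 121 mm up, x = 80 mm. The infeed is an open channel along x, 34 mm wide inside, lips 7 mm high: seat floor from the back stop (x = 125 mm, floor 118 mm up, stop 125 mm up) gently up to this crest, then a ramp down to x = 25 mm, 104 mm up, where the ball drops on the middle of the gate. A ball past the crest rolls down by itself
- gate (a joint): tilt (rad) of the grey rocking trough, 200 mm long, 42 mm wide, wall 22 mm high on the robot side. +0.22: left end up, feeds the right (-y) chute; -0.22: right end up, feeds the left (+y) chute. Top-heavy (steel tumbler weight on its front wall): it rests on one of these two stops; once past level (0) it falls to the other by itself; under 1 N on the raised tab rocks it
- tab_left (a point): middle of the top face of the left finger tab of the gate: a flat ribbed plate 48 mm (toward the robot) by 40 mm, 5 mm thick, sticking out from the robot side of the trough at its left (+y) end. It moves with the gate: about 109 mm above the worktop when that end is up, 74 mm when it is down; free space below it
- tab_right (a point): middle of the top face of the right finger tab of the gate: a flat ribbed plate 48 mm (toward the robot) by 40 mm, 5 mm thick, sticking out from the robot side of the trough at its right (-y) end. It moves with the gate: about 109 mm above the worktop when that end is up, 74 mm when it is down; free space below it
- pocket_left (a point): where the ball's centre comes to rest in the left (+y) outlet chute, against its end wall; 45 mm up. The chute: 37 mm wide inside, from 68 to 185 mm off the sorter's middle, side walls 60 mm high, end wall 72 mm, floor sloping outward from 46 to 28 mm
- pocket_right (a point): where the ball's centre comes to rest in the right (-y) outlet chute, against its end wall; 45 mm up. The chute: 37 mm wide inside, from 68 to 185 mm off the sorter's middle, side walls 60 mm high, end wall 72 mm, floor sloping outward from 46 to 28 mm
- seat (a point): where the ball's centre is while it waits: x = 112 mm, y = 0, 134 mm up in the sorter's frame
- ball: loose polished steel ball, 30 mm across, about 110 g; waits on the seat of the infeed, leaning on the back stop. Its body rolls with it
- ball_center (a point): centre of the steel ball. Push it along the sorter's -x direction, 32 mm from seat to crest
- vial: bystander: glass sample vial with dark cap, 16 x 16 x 48 mm, standing loose in front of the sorter; origin at its underside
- dropper_bottle: bystander: dropper bottle, 30 mm across, 90 mm tall, standing loose behind the sorter's left half; origin at its underside
- die: bystander: knurled round steel pellet die, 26 mm across, 19 mm tall, standing loose behind the sorter's right half; origin at its underside
There are look-alikes about, which are no part of the job. Leave any green or orange look-alike of the ball alone.

How it is judged:
By the outcome, as a careful person would: the job done as asked, in the order asked, and still so for the second after the job is handed in, with the robot touching nothing.
It also fails if it takes over 38 s, if anything falls off the work surface, if the arm or the gripper's body presses on something with over 40 N, if the wrist force passes 120 N, or if a joint passes its speed limit or range.

## Working session

There is one attempt and no reset: what is moved stays moved. The work goes in short steps, Python scripts to look and compute and a shell command to move; the robot and the scene stay as the last step left them, time stands still between calls to the robot, and variables do not carry over. Pictures are saved under pics/ and viewed, at most 10 in all, crops included, and the job is handed in when it is done.

```bash
mkdir -p pics; ls; python3 - <<'E'
from rig import robot, vision, job
import cv2, numpy as np
o=robot.get_obs(); print(o['time'],o['position'],o['tool_rot'])
ims=[]
for c in ("scene","side"):
    d=vision.camera(c); cv2.imwrite(f"pics/{c}0.png",d['frame'][:,:,::-1])
    print(c,d['K'].tolist(),np.round(d['cam_to_world'],3).tolist())
    for l in ("sorter","gate","tab_left","tab_right","ball","vial","dropper_bottle","die"):
        print(l,[(np.round(r['point']).tolist(),round(r['conf'],2)) for r in vision.look_for(c,l)[:3]])
E
```

```text
pics
0.0 [6.24308229e-01 1.60413511e-04 2.29580468e-01] [ 7.07095167e-01  7.07117603e-01 -6.08884729e-04 -8.66110902e-04]
scene [[531.3203920813235, 0.0, 277.43080515101803], [0.0, 531.3203920813235, 220.1773548602955], [0.0, 0.0, 1.0]] [[0.672, -0.449, 0.588, -0.08], [-0.74, -0.419, 0.526, -0.504], [0.01, -0.789, -0.615, 0.832], [0.0, 0.0, 0.0, 1.0]]
sorter [([294.0, 300.0], 0.94)]
gate [([276.0, 277.0], 0.87)]
tab_left [([274.0, 278.0], 0.56)]
tab_right [([279.0, 280.0], 0.95)]
ball [([230.0, 314.0], 0.7), ([217.0, 299.0], 0.67), ([257.0, 354.0], 0.56)]
vial [([315.0, 236.0], 0.52)]
dropper_bottle [([226.0, 288.0], 0.71)]
die [([294.0, 380.0], 0.69)]
side [[473.9946312587917, 0.0, 276.13432013133934], [0.0, 473.9946312587917, 201.29216861375917], [0.0, 0.0, 1.0]] [[0.923, -0.189, 0.335, 0.281], [-0.384, -0.505, 0.773, -0.633], [0.023, -0.842, -0.539, 0.639], [0.0, 0.0, 0.0, 1.0]]
sorter [([294.0, 271.0], 0.94)]
gate [([258.0, 239.0], 0.75)]
tab_left [([258.0, 242.0], 0.91)]
tab_right [([258.0, 238.0], 0.83), ([291.0, 273.0], 0.23)]
ball [([268.0, 353.0], 0.6), ([292.0, 392.0], 0.59), ([223.0, 304.0], 0.51)]
vial [([292.0, 271.0], 0.72), ([278.0, 194.0], 0.48)]
dropper_bottle [([206.0, 302.0], 0.49)]
die [([316.0, 364.0], 0.76)]
```

View pics/scene0.png

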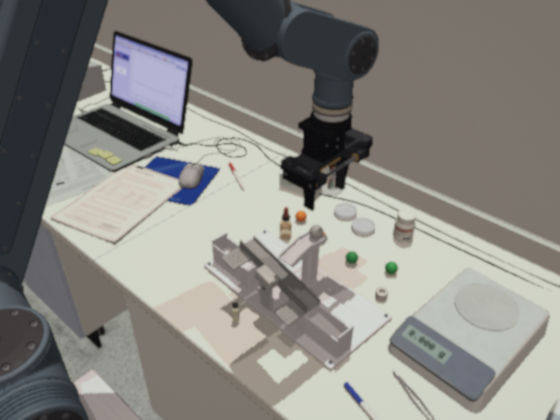

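View pics/side0.png

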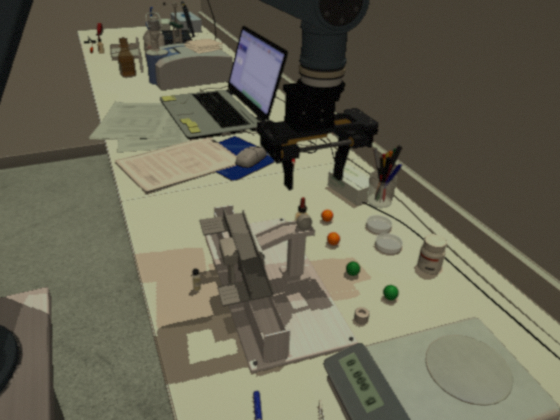

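The scene view shows the steel ball on its seat at about (row 232, col 316), and the side view at (223, 304). The gate looks left-end-up. Next I'll enlarge both views to get the base corners and the gate's tilt.

```bash
python3 - <<'E'
import cv2, numpy as np
a=cv2.imread("pics/scene0.png")[200:370,195:395]; b=cv2.imread("pics/side0.png")[190:370,180:380]
cv2.imwrite("pics/s1.png",cv2.resize(a,None,fx=3.5,fy=3.5,interpolation=cv2.INTER_CUBIC)); cv2.imwrite("pics/s2.png",cv2.resize(b,None,fx=3.3,fy=3.3,interpolation=cv2.INTER_CUBIC))
E
```

```text
(no output)
```

View pics/s1.png

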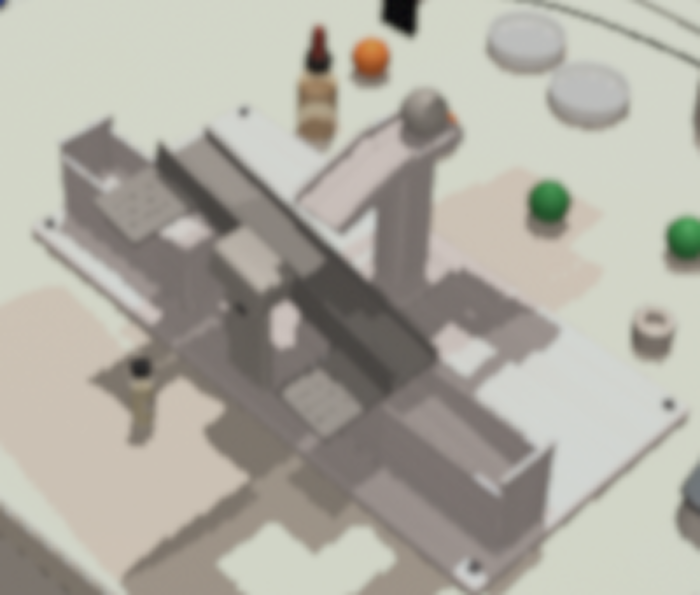

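View pics/s2.png

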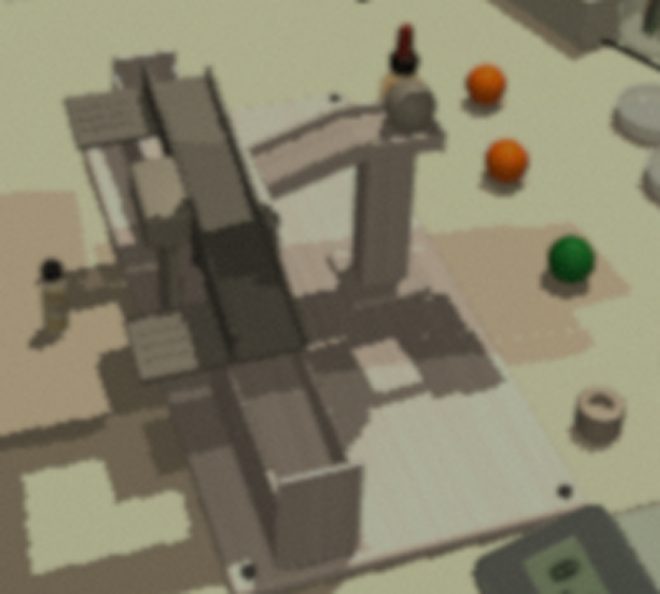

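The left tab (scene row 259, col 236) sits high beside the trough and the right tab (row 315, col 287) sits low, so the left end is up. I'll triangulate both to check, and fit the sorter's pose.

```bash
cat > h.py <<'E'
import numpy as np
from scipy.optimize import least_squares
def proj(d,P):
    T=np.linalg.inv(d['cam_to_world']); c=P@T[:3,:3].T+T[:3,3]; u=c@d['K'].T
    return u[:,:2]/u[:,2:]
def tri(ds,uv): return least_squares(lambda X:np.ravel([proj(d,X[None])[0]-p for d,p in zip(ds,uv)]),[.6,0,.1])
def frame(p,P):
    c,s=np.cos(p[2]),np.sin(p[2]); P=np.atleast_2d(P)
    return np.c_[p[0]+c*P[:,0]-s*P[:,1],p[1]+s*P[:,0]+c*P[:,1],P[:,2]]
E
python3 - <<'E'
from h import *
from rig import robot, vision
A,B=vision.camera("scene"),vision.camera("side")
for n,a,b in (("tabL",(235.6,259.4),(211.8,225.8)),("tabR",(287,314.9),(229,295)),("ball",(316.1,232.3),(303.9,221.8)),("vial",(235,322),(196,284)),("die",(381.5,294),(361,315)),("dropper",(286,228),(302,210))):
    r=tri([A,B],np.array([a,b])); print(n,r.x.round(4),r.fun.round(1))
m=lambda x,y,z:[x/1000,y/1000,z/1000]
SA=[(m(-45,195,10),(205,265.7)),(m(-45,-195,10),(332.7,368.6)),(m(145,-195,10),(390.7,318.6)),(m(112,0,134),(316.1,232.3))]
SB=[(m(-45,-195,10),(251,369)),(m(145,-195,10),(354,343)),(m(112,0,134),(303.9,221.8))]
f=lambda p:np.ravel(np.vstack([proj(d,frame(p,[s[0] for s in S]))-np.array([s[1] for s in S]) for d,S in ((A,SA),(B,SB))]))
r=least_squares(f,[.6,-.1,0],loss='soft_l1'); print(r.x,f(r.x).round(1))
p=r.x
for n,P in (("tabLup",m(-45-0,90,109)),("ball",m(112,0,134)),("crest",m(80,0,121))): print(n,frame(p,P).round(4))
print(robot.get_obs()['time'])
E
```

```text
tabL [0.4626 0.0931 0.1056] [ 0.  -0.5 -0.2  0.5]
tabR [ 0.4464 -0.0614  0.0693] [-0.  -0.5 -0.1  0.4]
ball [0.6168 0.0095 0.1315] [ 0.1 -0.7 -0.2  0.6]
vial [0.411  0.0475 0.0049] [-0.1 -3.9 -1.2  3.4]
die [ 0.6683 -0.137   0.0112] [ 0.  -0.4 -0.1  0.3]
dropper [0.6755 0.1413 0.0508] [ 0.7 -5.3 -1.9  4.6]
[ 0.50282657  0.01566413 -0.07497609] [-1.7 -1.9 -1.4 -0.   2.7 -2.8  0.3 -0.6 -0.7  2.2  4.9  0.1 -0.8  0.4]
tabLup [[0.4647 0.1088 0.109 ]]
ball [[0.6145 0.0073 0.134 ]]
crest [[0.5826 0.0097 0.121 ]]
1.0
```

Tab heights come out at 106 mm (left) and 69 mm (right), so the left end is up and the gate feeds right. I'll press the left tab, with the fingers shut, at about (0.461, 0.095). First I move above it.

```bash
python3 -m handwheel '[[0.1,-0.17,0.03,0],[0.2,-0.35,0.06,0],[0.3,-0.52,0.1,0],[0.317,-0.543,0.13,0],[0.317,-0.543,0.15,0],[0.317,-0.543,0.15,0],[0.317,-0.543,0.15,0],[0.317,-0.543,0.15,0],[0.317,-0.543,0.15,0]]' 0 10
python3 - <<'E'
from rig import robot, vision
import cv2
from h import *
o=robot.get_obs(); print(o['time'],o['position'],o['tool_rot'],o['grip_width'],o['ft_force'])
W=vision.camera("wrist"); A=vision.camera("scene"); B=vision.camera("side")
print(W['hand_eye'].round(3).tolist())
cv2.imwrite("pics/w1.png",np.hstack([A['frame'][180:380,190:390],B['frame'][180:380,170:370],cv2.resize(W['frame'],(266,200))])[:,:,::-1])
E
```

```text
time: 1.75
position: [0.4645, 0.0946, 0.1863]
tool_rot: [0.707, 0.707, 0.001, 0.001]
ft_force: [0.5, 0.0, 0.4]
grip_width: 0.0349
grip_force: 0.0
1.75 [0.46454524 0.09458896 0.18631852] [0.70733851 0.70687257 0.00120695 0.00139618] 0.034915684588198624 [0.51777683 0.04117475 0.40514409]
[[-0.0, -0.952, -0.307, 0.086], [1.0, -0.0, 0.0, -0.001], [-0.0, -0.307, 0.952, -0.155], [0.0, 0.0, 0.0, 1.0]]
```

View pics/w1.png

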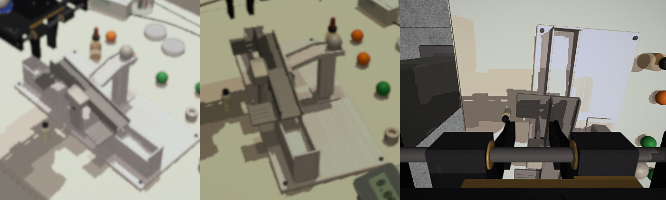

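The fingers are still closing, and the tab seems to lie a little left of their mid-line in the wrist view. I'll let them shut and take a closer look.

```bash
python3 -m handwheel '[[0,0,0,0],[0,0,0,0],[0,0,0,0],[0,0,0,0],[0,0,0,0]]' 0 10
python3 - <<'E'
from rig import robot, vision
import cv2
from h import *
from scipy.spatial.transform import Rotation as R
o=robot.get_obs(); print(o['time'],o['position'],o['grip_width'])
W=vision.camera("wrist"); f=W['frame'].copy()
T=np.eye(4); T[:3,:3]=R.from_quat(o['tool_rot']).as_matrix(); T[:3,3]=o['position']
d=dict(K=W['K'],cam_to_world=T@W['hand_eye'])
p=[.5028,.0157,-.09]
for q,c in ((frame(p,[[-.069,.06,.109],[-.021,.06,.109],[-.021,.10,.109],[-.069,.10,.109]]),(255,0,0)),(frame(p,[[-.045,.195,.01],[.145,.195,.01]]),(0,0,255)),(np.array([[.4626,.0931,.1056]]),(0,255,0))):
    for u in proj(d,q): cv2.circle(f,tuple(int(v) for v in u),3,c,-1)
cv2.imwrite("pics/w2.png",cv2.resize(f,(800,600))[:,:,::-1])
E
```

```text
time: 2.32
position: [0.4621, 0.0951, 0.1855]
tool_rot: [0.707, 0.707, -0.0, -0.0]
ft_force: [0.2, -0.1, 0.3]
grip_width: 0.001
grip_force: 0.0
2.3167 [0.46209208 0.09509932 0.18553271] 0.0010227053029278474
```

View pics/w2.png

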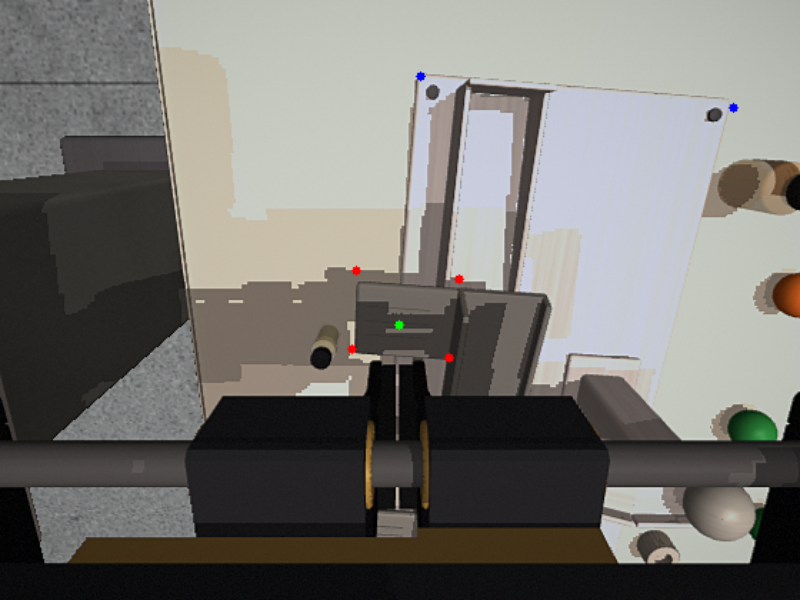

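The wrist view confirms it: the tab's visible centre, about (322, 408) in the 800 px view, matches the projected point at (325, 398), so the fingers are over the tab. Pressing down.

```bash
python3 -m handwheel '[[0,0,0.08,0],[0,0,0.16,0],[0,0,0.2,0],[0,0,0.22,0],[0,0,0.24,0],[0,0,0.26,0],[0,0,0.28,0],[0,0,0.3,0],[0,0,0.32,0],[0,0,0.335,0],[0,0,0.335,0],[0,0,0.335,0],[0,0,0.335,0]]'
python3 - <<'E'
from rig import robot, vision
import cv2
from h import *
o=robot.get_obs(); print(o['time'],o['position'],o['ft_force'])
A=vision.camera("scene"); B=vision.camera("side")
f=np.hstack([A['frame'][200:370,195:395],B['frame'][190:360,180:380]])
cv2.imwrite("pics/p1.png",cv2.resize(f,None,fx=2,fy=2,interpolation=cv2.INTER_CUBIC)[:,:,::-1])
E
```

```text
time: 3.45
position: [0.4623, 0.0951, 0.086]
tool_rot: [0.707, 0.707, 0.0, 0.0]
ft_force: [-1.7, 0.5, 10.0]
grip_width: 0.0007
grip_force: 4.7
3.45 [0.46227241 0.09507497 0.08595911] [-1.72182759  0.53865595 10.02186004]
```

View pics/p1.png

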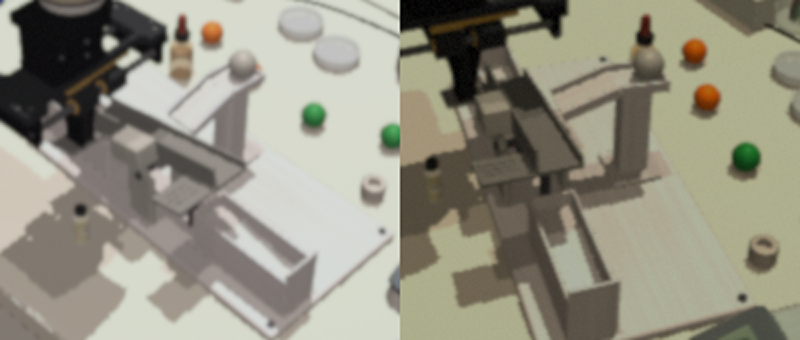

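The gate has rocked over: the right tab is now raised (left panel, col 185, row 195), the left end is down under the fingers, and the ball is still on its seat. I'll lift clear and go over behind the ball.

```bash
python3 -m handwheel '[[0,0,-0.13,0],[0,0,-0.26,0],[0,0,-0.39,0],[0,0,-0.517,0],[-0.05,0.11,-0.517,0.0143],[-0.1,0.23,-0.517,0.0143],[-0.15,0.35,-0.517,0.0143],[-0.2,0.46,-0.517,0.0143],[-0.25,0.57,-0.517,0.0143],[-0.3,0.68,-0.517,0.0143],[-0.303,0.71,-0.517,0.0143],[-0.303,0.71,-0.517,0.0143],[-0.303,0.71,-0.517,0.0143],[-0.303,0.71,-0.517,0.0143],[-0.303,0.71,-0.517,0.0143]]'
python3 - <<'E'
from rig import robot, vision
import cv2
from h import *
A=vision.camera("scene"); print([(r['point'],round(r['conf'],2)) for r in vision.look_for("scene","ball")])
B=vision.camera("side"); print([(r['point'],round(r['conf'],2)) for r in vision.look_for("side","ball")])
o=robot.get_obs(); print(o['time'],o['position'],o['tool_rot'],o['ft_force'])
f=np.hstack([A['frame'][170:340,195:395],B['frame'][160:330,180:380]])
cv2.imwrite("pics/p2.png",cv2.resize(f,None,fx=2,fy=2,interpolation=cv2.INTER_CUBIC)[:,:,::-1])
E
```

```text
time: 4.8
position: [0.6735, 0.0051, 0.24]
tool_rot: [0.738, 0.675, -0.0, -0.001]
ft_force: [0.2, -0.7, 0.1]
grip_width: 0.0004
grip_force: 0.0
[([268.3, 389.0], 0.71), ([229.5, 315.0], 0.69), ([274.9, 274.6], 0.59), ([256.6, 355.0], 0.57), ([218.2, 298.4], 0.53)]
[([223.1, 303.7], 0.78), ([296.7, 273.0], 0.59), ([240.5, 334.4], 0.55), ([291.4, 388.3], 0.52), ([215.6, 326.2], 0.51), ([265.4, 352.2], 0.46)]
5.0 [0.67447349 0.00474895 0.24059069] [7.37933817e-01 6.74873083e-01 3.53919431e-05 3.56064360e-05] [-0.34545424 -0.27066905  0.3044231 ]
```

View pics/p2.png

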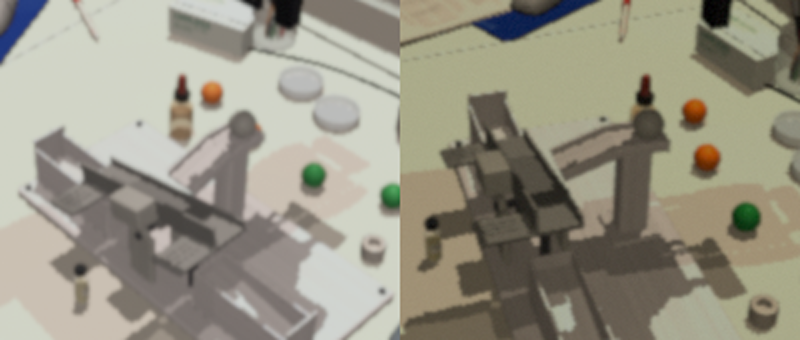

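The gate holds with its right end up after release, and the ball is still seated. The tool is in line with the infeed, about 58 mm behind the ball. Now down to ball height, with the tips at about 131 mm, above the back stop.

```bash
python3 -m handwheel '[[0,0,0.12,0],[0,0,0.24,0],[0,0,0.3,0],[0,0,0.337,0],[0,0,0.337,0],[0,0,0.337,0],[0,0,0.337,0]]'
python3 - <<'E'
from rig import robot, vision
import cv2
from h import *
from scipy.spatial.transform import Rotation as R
o=robot.get_obs(); print(o['time'],o['position'],o['ft_force'])
W=vision.camera("wrist"); A=vision.camera("scene"); B=vision.camera("side")
f=np.hstack([A['frame'][170:290,255:395],B['frame'][160:280,240:380],cv2.resize(W['frame'],(160,120))])
cv2.imwrite("pics/p3.png",cv2.resize(f,None,fx=1.8,fy=1.8,interpolation=cv2.INTER_CUBIC)[:,:,::-1])
E
```

```text
time: 5.58
position: [0.6765, 0.0041, 0.1409]
tool_rot: [0.738, 0.675, 0.001, 0.001]
ft_force: [0.1, -0.2, 0.2]
grip_width: 0.0005
grip_force: 0.0
5.5833 [0.67650788 0.00409497 0.14091124] [ 0.10196267 -0.23077192  0.18991135]
```

View pics/p3.png

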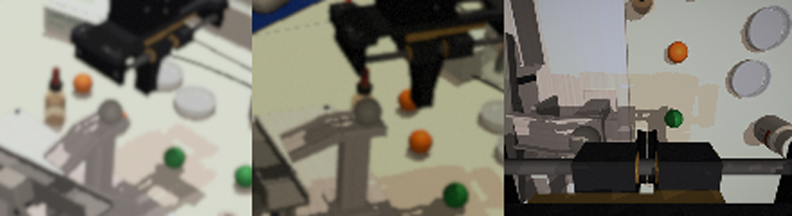

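The fingertips are behind the ball, level with its middle, and touching nothing. Now a slow push along the channel (-tool y), about 30 mm to contact and then 38 mm more.

```bash
python3 -m handwheel '[[0,-0.04,0.006,0],[0,-0.08,0.006,0],[0,-0.095,0.006,0],[0,-0.11,0.006,0],[0,-0.125,0.006,0],[0,-0.14,0.006,0],[0,-0.155,0.006,0],[0,-0.17,0.006,0],[0,-0.185,0.006,0],[0,-0.2,0.006,0],[0,-0.215,0.006,0],[0,-0.23,0.006,0],[0,-0.23,0.006,0],[0,-0.23,0.006,0]]'
python3 - <<'E'
from rig import robot, vision
import cv2
from h import *
o=robot.get_obs(); print(o['time'],o['position'],o['ft_force'])
A=vision.camera("scene"); B=vision.camera("side")
f=np.hstack([A['frame'][170:340,195:395],B['frame'][160:330,180:380]])
cv2.imwrite("pics/p4.png",cv2.resize(f,None,fx=2,fy=2,interpolation=cv2.INTER_CUBIC)[:,:,::-1])
E
```

```text
time: 6.9
position: [0.6057, 0.0106, 0.1371]
tool_rot: [0.738, 0.675, -0.0, -0.0]
ft_force: [-0.5, 0.5, -0.5]
grip_width: 0.0003
grip_force: 0.0
6.9 [0.60573314 0.01055038 0.13708984] [-0.54164373  0.46120926 -0.50533025]
```

View pics/p4.png

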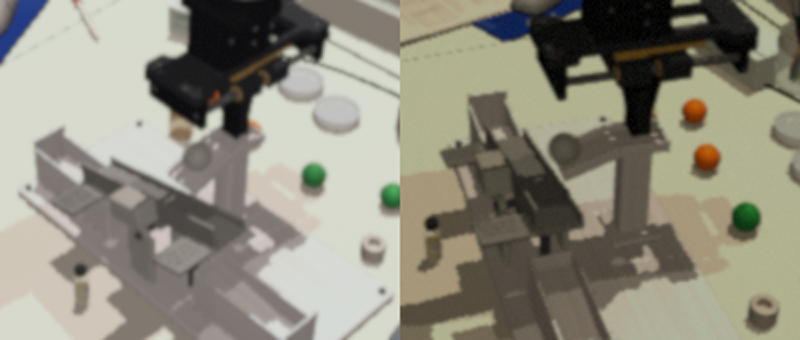

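The ball has passed the crest and is rolling down the ramp by itself (scene crop row 155, col 197). I'll lift clear and let it roll out. All 10 picture views are used, so I'll check the rest from the numbers.

```bash
python3 -m handwheel '[[0,0,-0.1,0],[0,0.03,-0.2,0],[0,0.1,-0.3,0],[0,0.2,-0.4,0],[0,0.2,-0.4,0],[0,0.2,-0.4,0],[0,0.2,-0.4,0],[0,0.2,-0.4,0],[0,0.2,-0.4,0],[0,0.2,-0.4,0],[0,0.2,-0.4,0],[0,0.2,-0.4,0],[0,0.2,-0.4,0],[0,0.2,-0.4,0],[0,0.2,-0.4,0],[0,0.2,-0.4,0],[0,0.2,-0.4,0],[0,0.2,-0.4,0],[0,0.2,-0.4,0],[0,0.2,-0.4,0]]'
cat > chk.py <<'E'
from rig import robot, vision
import cv2
from h import *
p=[.5028,.0157,-.09]
PT={k:frame(p,v) for k,v in dict(pocketL=[0,.17,.045],pocketR=[0,-.17,.045],gatemid=[0,0,.09],seat=[.112,0,.134]).items()}
D={}
for c in ("scene","side"):
    D[c]=d=vision.camera(c)
    print(c,'expect(row,col)',{k:proj(d,v)[0][::-1].round().tolist() for k,v in PT.items()})
    for l in ("ball","vial","die","dropper_bottle","tab_left","tab_right"):
        print(l,[(np.round(r['point']).tolist(),round(r['conf'],2)) for r in vision.look_for(c,l)[:6]])
    # change against the first picture (pre-job), inside small windows at the pocket/seat
    f0=cv2.imread(f"pics/{c}0.png")[:,:,::-1].astype(int)
    for k in PT:
        u,v=proj(d,PT[k])[0].astype(int); print(k,'diff',abs(d['frame'].astype(int)-f0)[v-5:v+6,u-5:u+6].mean().round(1))
o=robot.get_obs(); print(o['time'],o['position'],o['ft_force'])
E
python3 chk.py
```

```text
time: 8.67
position: [0.6661, 0.005, 0.2573]
tool_rot: [0.738, 0.675, 0.0, 0.0]
ft_force: [-0.3, 0.6, -0.4]
grip_width: 0.0004
grip_force: 0.0
scene expect(row,col) {'pocketL': [248.0, 226.0], 'pocketR': [336.0, 338.0], 'gatemid': [272.0, 277.0], 'seat': [232.0, 317.0]}
ball [([269.0, 391.0], 0.69), ([291.0, 383.0], 0.59), ([217.0, 300.0], 0.55)]
vial [([316.0, 236.0], 0.49)]
die [([292.0, 379.0], 0.59)]
dropper_bottle [([227.0, 288.0], 0.69)]
tab_left [([272.0, 279.0], 0.65)]
tab_right [([276.0, 275.0], 0.93)]
pocketL diff 35.3
pocketR diff 1.6
gatemid diff 35.9
seat diff 50.5
side expect(row,col) {'pocketL': [221.0, 226.0], 'pocketR': [338.0, 272.0], 'gatemid': [252.0, 245.0], 'seat': [223.0, 303.0]}
ball [([292.0, 391.0], 0.75), ([266.0, 352.0], 0.63), ([221.0, 225.0], 0.59), ([216.0, 326.0], 0.47), ([238.0, 334.0], 0.46)]
vial [([292.0, 272.0], 0.67), ([278.0, 195.0], 0.44)]
die [([315.0, 363.0], 0.47)]
dropper_bottle [([254.0, 238.0], 0.65), ([211.0, 304.0], 0.62)]
tab_left [([251.0, 242.0], 0.86)]
tab_right [([254.0, 241.0], 0.67)]
pocketL diff 29.4
pocketR diff 1.6
gatemid diff 19.2
seat diff 38.3
9.3667 [0.66612041 0.00505036 0.25724117] [-0.72890909  0.1179312  -0.10554171]
```

The side view now detects a ball at (221, 225), against an expected left pocket at (221, 226). The seat is empty, the right chute is unchanged and the bystanders are where they were. One last check before handing in: that the ball is at rest and the gate is as it was after the press.

```bash
python3 - <<'E'
from rig import robot, vision, job
import cv2
from h import *
p2=cv2.resize(cv2.imread("pics/p2.png"),(400,170),interpolation=cv2.INTER_AREA)[:,:,::-1].astype(int)
B=vision.camera("side"); print([np.round(r['point'],1).tolist() for r in vision.look_for("side","ball")[:5]])
A=vision.camera("scene")['frame'].astype(int); b=B['frame'].astype(int); f0=cv2.imread("pics/side0.png")[:,:,::-1].astype(int)
w=lambda I,r,c:I[r-8:r+9,c-8:c+9]
# right tab, side: raised at crop p2 (row 228,col 503)/2 -> full (274,231)
print('tabR now-vs-pressed',abs(w(b,274,231)-w(p2,114,251)).mean(),'now-vs-start',abs(w(b,274,231)-w(f0,274,231)).mean())
o=robot.get_obs(); print(o['time'])
E
```

```text
[[220.6, 223.9], [291.4, 388.7], [269.3, 352.6], [292.3, 274.1]]
tabR now-vs-pressed 2.679354094579008 now-vs-start 15.200692041522492
9.5167
```

```bash
python3 -c "
from rig import job
print(job.hand_in())"
```

```text
the job is handed in; nothing more can be done
None
```

I handed the job in at about 9.5 s: the gate is rocked over to feed the left chute, and the ball rolled down by itself to rest at the left chute's end, confirmed by the side camera only. The vial, dropper bottle and die stand where they were.

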